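Free the seized quarter-turn screw of a ball-drilling jig and unload the ball

TASK

The rusty quarter-turn screw on the blue drilling jig has seized: work its wing head back and forth in small arcs, turning back each time it binds and never forcing it, until it breaks free, then turn it anticlockwise into line with the slot in the leaf. Swing the leaf up and over so that it stays open by itself, then lift out the drilled ball and set it gently into the empty hole of the plywood tray. Leave everything else on the bench where it is.

Things in the scene. Friction and masses are not known exactly. Their poses are not given: they have to be found in the camera images.
- wing (a point): grip point of the rusty wing head of the screw: an upright flat bar 36 mm long, 10 mm thick, 34 mm tall. The point is on the screw's upright axis, 102 mm above the bench, 12 mm below the wing's top and 24 mm above the leaf's top face; x along the wing, y across its thickness, z up. Pinch it across its thickness from above; nothing else rises over the leaf within 50 mm
- screw (a joint): turn of the screw's thread (rad), anticlockwise from above positive. Starts at 0, the wing across the leaf's slot, holding it; at 1.22 (+-0.2) it is in line and the leaf lifts over it; stop at 1.45. Seized: drags (0.05 to 0.15 N m), then binds hard, anywhere up to 0.23 rad either side of 0, differently each stroke. Force gains nothing; strokes right to the bind, alternating, loosen it (see shank)
- shank (a joint): twist (rad) of the slender shank between thread and wing, 0.4 rad per N m on the wing, anticlockwise positive; the wing turns by screw + shank. Over 0.13 (0.32 N m) either way it is being wrung off; 0.2 N m tells a bind. After some 3 to 6 alternating strokes, each right to its bind (how many cannot be seen), an anticlockwise stroke runs on past 0.3 rad: it is free and turns at 0.03 N m
- leaf (a joint): opening angle (rad) of the leaf of the jig, an aluminium plate 186 mm from hinge to end, 56 mm wide, 8 mm thick, about 0.2 kg: 0 is shut and level (top face 78 mm above the bench); it swings up and over, away from the screw's end; past upright (1.57) it falls by itself against its stop at 2.3, leaning well back
- leaf_stem (a point): grip point on the leaf's lift stem, a round steel bar 12 mm thick that sticks out 52 mm from the leaf's free end, in its plane: 32 mm out from the leaf's end, 20 mm from the tip, 218 mm from the hinge axis. Shut, it is 74 mm above the bench with free space below. x along the stem towards the hinge, y along the hinge axis. The stem may pivot between the fingers as the leaf swings
- leaf_hinge (a point): middle of the hinge axis of the leaf, fixed, 74 mm above the bench; its y axis is the hinge axis (level), its x axis points along the jig away from the screw, so that the leaf, when shut, reaches to -x
- jig: blue drill jig, bolted down, base 215 x 110 x 14 mm; origin on the bench under the ball, z up, x along the jig away from the screw. Screw axis at x = -85 mm on a post 52 x 50 mm, 69 mm high; hinge at x = +60 mm, cheeks 84 mm high, 82 mm over both; the ball sits at x = 0 in a brass cup 64 (x) by 48 mm (y), top 26 mm above the bench. Both long sides (+-y) are open
- ball: drilled wooden ball, 50 mm across, about 45 g; origin at its centre (about 43 mm above the bench in the jig, covered from above by the leaf until that is opened). Its own axes mean nothing
- tray_hole2 (a point): centre of the mouth of the empty hole of the plywood tray, 22 mm above the bench: round, 37 mm across; a ball resting in it has its centre 17 mm above this point. The tray, fixed, is 215 x 90 x 22 mm with three holes in a row, 70 mm apart along this point's x; the other two (at +70 and +140 mm) hold finished balls
- ball_a: finished wooden ball in the tray's far end hole, 50 mm across, origin at its centre; not to be moved
- ball_b: finished wooden ball in the tray's middle hole, 50 mm across, origin at its centre; not to be moved
- oil: yellow plastic oil bottle with a red cap, 48 mm across, 130 mm tall, origin under its middle; not to be moved
- wax: amber glass jar with a steel lid, 72 mm across, 55 mm tall, origin under its middle; not to be moved
- spanner: steel spanner 170 mm long lying on the bench, origin under its middle; not to be moved
- mallet: hammer 240 mm long lying on the bench, origin under its middle; not to be moved
- brush: flat brush with a wooden handle lying on the bench, origin under its middle; not to be moved
Things that resemble listed ones, but are neither listed nor needed, are in the scene too. What is shaped like the part that bears tray_hole2 but green or orange is not meant.

How it is judged:
By the outcome, as a careful person would: the job done as asked, in the order asked, and still so for the second after the job is handed in, with the robot touching nothing.
It also fails if it takes over 72 s, if anything falls off the work surface, if the arm or the gripper's body presses on something with over 40 N, if the wrist force passes 120 N, or if a joint passes its speed limit or range.

ROBOT

A 6-joint arm with a two-finger parallel gripper is mounted at the origin on the work surface. World frame = base frame: x ahead of the robot, y to its left, z up, the work surface at z = 0. Lengths are in mm, angles in rad, forces in N, time in s.
With the tool pointing down it reaches from about 400 to 825 mm from the base axis. Payload 7 kg.
Tool frame: the origin (TCP) lies between the finger pads; the fingertips stand ahead of it and the grasp point (between the pads) lies 5 mm behind it (bot.tcp_to_tips is the z of the fingertips in the tool frame, in mm); z points along the fingers, y is the line along which they close (so a half turn about z gives the same grasp; the last joint's range is limited). The gripper opens to 85 mm and grips with 20 to 120 N. Pads are 22 mm wide; open, the fingers measure 114 mm over their backs; the gripper's body (76 mm by 85 mm) begins 54 mm behind the grasp point. The pads swing forward as they close: fully open they stand 13 mm farther back than shut.
Start: joints at [1.568, 0.359, 0.012, 0, -1.224, -0.288], TCP at [193.544, 646.634, 245.302] pointing down, gripper open.
Joint ranges: [-3.07, 3.07], [-1.43, 2.12], [-1.02, 1.25], [-3.03, 1.67], [-3.05, -0], [-3.03, 3.03]. Speed limits (rad/s): [2.39, 2.39, 3.01, 3.14, 3.14, 3.14].

INTERFACE

Orientations are given as a 3x3 rotation matrix whose columns are the frame's x, y, z axes.
In Python, from bench import monitor, imaging, bot gives the robot as it stands. The module is installed in compiled form; this text tells all that it offers.
- The arm moves only by the tool move_arm, never from a script. Its arguments are lists of equal length, an entry for each row: "travel": the shift along the tool's x, y, z in units of 30 mm (1.0 is 30 mm), a list of three; "twist": the turn, a rotation vector about the tool's x, y, z in units of 6 degrees (1.0 is 6 degrees), a list of three; "jaw": the closure, from 0 (fully open) to 1 (shut). In form: {"travel": [[tx, ty, tz], ...], "twist": [[ax, ay, az], ...], "jaw": [jaw, ...]}. A call has 1 to 8 rows; each row is the pose to reach, as a shift and turn from the pose commanded when the call began, along the tool's axes at that moment; what a row does not reach only later rows make up. A row lasts 1/8 s, in which the tool goes at most 62.5 mm and 10.7 degrees, less where a joint would pass 70% of its speed; a pose out of reach is approached as far as the arm can. A call with a gripper value outside its range is refused whole. The fingers move at their own pace and stop on an object; the grip force is fixed at half the most. Time passes only in rows, so rows that repeat a pose let the fingers close. It gives the time, the measured TCP pose, the force, the opening and the grip force at its end, in the units of the state.
- monitor.sense(): the state, without advancing time (a new reading comes with each control period).
- imaging.grab_frame(name): name is "scene" or "top" or "wrist"; returns (picture, depth): 400x640x3 uint8, red, green, blue; 400x640 float32, mm along the optical axis (not along the pixel's ray), 0 where there is no reading.
- imaging.camera_info(name): a dict with "intrinsics" (3x3 intrinsics, pixels), "distortion" ([k1, k2, p1, p2, k3] as OpenCV has them; the pictures are not rectified), "R" (3x3) and "t" (3): a world point X has camera coordinates R X + t. Camera axes: x right, y down, z forward; pixel columns grow to the right and rows downward; lengths in mm; the calibration is good to about 2 mm. A picture is of the moment at which its call begins: read the wrist's pose just before it. camera_info takes no time and is no camera call; for the wrist camera it gives the pose at the moment of the call.
- bot.job_done(): hands the job in; it is judged then, once.
The state is a dict: "time": time; "q": joint angles; "qd": joint speeds; "tau": joint torques, N m; "tcp_pos": TCP position; "ee_rot": TCP orientation; "ft_force": force on the tool from outside, world axes, zero at the start; "ft_torque": the same for the moment, N m; "finger_gap": opening from 0.0 (shut) to 1.0 (fully open); "gripper_force": force on a finger pad.
Only numpy, scipy, OpenCV 4.12 (cv2) and the standard library are available. Lean on these libraries where they do the work, as an engineer would, in place of code of your own. Each camera call takes 0.05 s, during which the arm holds its last target. There are 200 camera calls.

## Working session

There is one attempt and no reset: what is moved stays moved. The work goes in short steps, Python scripts to look and compute and a tool call to move; the robot and the scene stay as the last step left them, time stands still between calls to the robot, and variables do not carry over. Pictures are saved under pics/ and viewed, at most 13 in all, crops included, and the job is handed in when it is done.

Besides the shell and the picture viewer there is one more tool, called by a JSON object that holds its "api" and its "payload". move_arm: Moves the arm, as the interface text tells. Its arguments: {"type":"object","properties":{"travel":{"type":"array","items":{"type":"array","items":{"type":"number"}}},"twist":{"type":"array","items":{"type":"array","items":{"type":"number"}}},"jaw":{"type":"array","items":{"type":"number"}}},"required":["travel","twist","jaw"]}

```bash
mkdir -p pics
cat > h.py <<'E'
import numpy as np, cv2
from bench import monitor, imaging, bot
def grab(n):
    ci=imaging.camera_info(n); p,d=imaging.grab_frame(n); return p,d,ci
def ray(ci,uv):
    uv=np.asarray(uv,float).reshape(-1,1,2)
    n=cv2.undistortPoints(uv,np.array(ci["intrinsics"]),np.array(ci["distortion"])).reshape(-1,2)
    R=np.array(ci["R"]);t=np.array(ci["t"]).ravel()
    return -R.T@t, np.c_[n,np.ones(len(n))]@R
def onplane(ci,uv,z):
    c,d=ray(ci,uv); return c+d*((z-c[2])/d[:,2])[:,None]
def cloud(ci,dep):
    v,u=np.mgrid[0:dep.shape[0],0:dep.shape[1]]
    c,d=ray(ci,np.stack([u,v],-1).reshape(-1,2))
    return (c+d*dep.reshape(-1,1)).reshape(*dep.shape,3)
E
python3 - <<'E'
from h import *
s=monitor.sense(); print({k:np.round(v,3).tolist() for k,v in s.items()},bot.tcp_to_tips)
for n in("scene","top"):
    p,d,ci=grab(n); cv2.imwrite(f"pics/{n}0.png",p[:,:,::-1]); np.savez(f"{n}0.npz",p=p,d=d,**{k:np.array(v) for k,v in ci.items()}); 
    c,_=ray(ci,[[320,200]]);print(n,c.round())
E
```

```text
{'time': 0.0, 'q': [1.568, 0.359, 0.011, -0.0, -1.224, -0.288], 'qd': [-0.001, -0.0, -0.001, 0.001, -0.001, 0.001], 'tau': [-0.0, -58.332, 29.342, 6.937, -0.006, 0.0], 'tcp_pos': [193.433, 646.213, 244.333], 'ee_rot': [[0.958, -0.287, -0.0], [-0.287, -0.958, -0.002], [0.0, 0.002, -1.0]], 'ft_force': [0.388, -0.53, -0.642], 'ft_torque': [-0.024, -0.006, 0.006], 'gripper_force': 0.0, 'finger_gap': 1.002} 14.0
scene [ 786. -579.  971.]
top [ 309.  -47. 1596.]
```

View pics/top0.png

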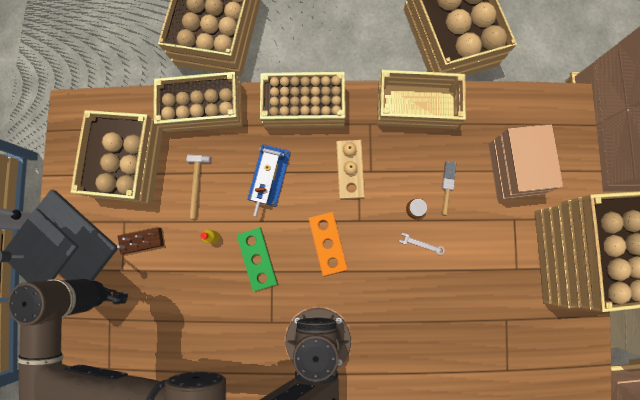

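View pics/scene0.png

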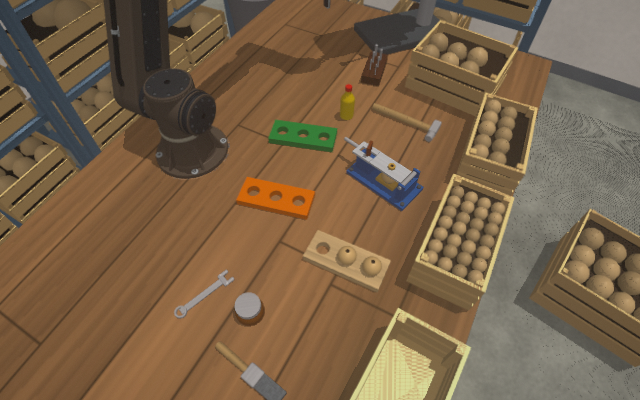

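Candidates. For the jig: the blue one, top (268,176), is the only one. For the tray: plywood (350,169), green decoy (257,259), orange decoy (327,243); I choose the plywood one, whose empty hole is at about (352,187). The wing is at about (261,189) and the stem tip at about (256,214). I'll check these in one close crop.

Run:
```python
from h import *
z=np.load("top0.npz"); p,d=z["p"],z["d"]; ci={k:z[k] for k in("intrinsics","distortion","R","t")}
c=p[135:225,235:375]; cv2.imwrite("pics/crop.png",cv2.resize(c,None,fx=5.5,fy=5.5,interpolation=cv2.INTER_CUBIC)[:,:,::-1])
P=cloud(ci,d)
for uv in [(268,165),(261,189),(257,211),(352,187),(345,187),(349,148),(350,167),(300,200)]: print(uv,P[uv[1],uv[0]].round(),p[uv[1],uv[0]])
hsv=cv2.cvtColor(p,cv2.COLOR_RGB2HSV)
def box(m,z,name):
    n,l,st,ce=cv2.connectedComponentsWithStats(m.astype(np.uint8)); i=1+np.argmax(st[1:,4]); 
    ys,xs=np.nonzero(l==i); W=onplane(ci,np.c_[xs,ys],z)[:,:2].astype(np.float32)
    print(name,st[i],cv2.minAreaRect(W),W.mean(0))
roi=np.zeros(d.shape,bool); roi[140:220,240:295]=1
box(roi&(hsv[...,1]<60)&(hsv[...,2]>150)&(P[...,2]>60),78,"leaf")
box(roi&(hsv[...,0]>100)&(hsv[...,0]<130)&(hsv[...,1]>120),14,"blue")
box(roi&(P[...,2]>90),114,"wing(depth)")
roi[:]=0; roi[130:205,328:372]=1
box(roi&(P[...,2]>14),22,"tray")
```

```text
(268, 165) [626. 173.  85.] [242 207 119]
(261, 189) [536. 193. 110.] [160  87  47]
(257, 211) [463. 212.  74.] [151 132 121]
(352, 187) [ 559. -129.   -3.] [185 129  81]
(345, 187) [ 556. -102.   18.] [220 179 125]
(349, 148) [ 691. -117.   64.] [94 75 57]
(350, 167) [ 620. -119.   68.] [132 107  79]
(300, 200) [511.  64.   0.] [182 127  80]
leaf [251 148  29  68 742] ((565.8029174804688, 192.4041748046875), (60.95083236694336, 242.95611572265625), 75.54979705810547) [588.2183  184.25444]
blue [248 145  42  61 662] ((604.9559936523438, 181.25262451171875), (110.168701171875, 213.08938598632812), 75.6648941040039) [604.1716  163.32979]
wing(depth) [255 187  11   5  42] ((534.7041625976562, 195.27667236328125), (13.513216018676758, 35.38215255737305), 6.701515197753906) [534.9486  195.38734]
tray [ 337  140   28   59 1318] ((622.431640625, -121.3283920288086), (219.89419555664062, 92.32880401611328), 2.568057060241699) [ 626.1702 -122.0694]
```

View pics/crop.png

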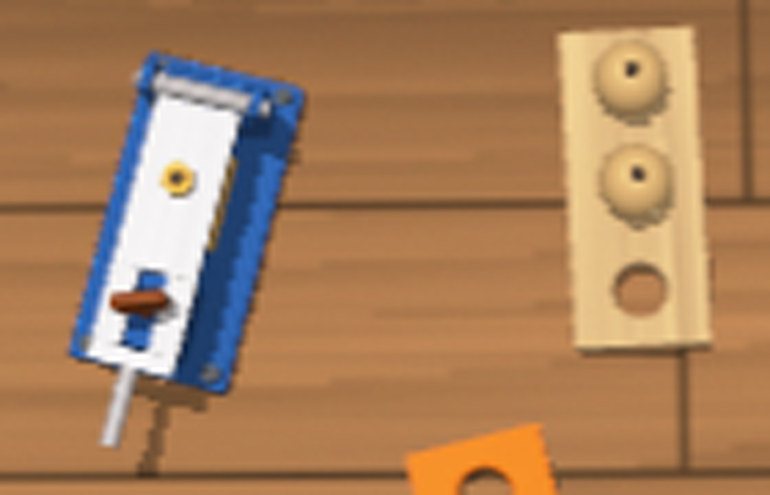

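The crop shows the rusty wing across the leaf slot at crop (140,300), the stem tip at crop (110,440), and the plywood tray's empty hole at crop (640,290). The wing lies at about 97° and the jig axis at -14.5°, which fits 70° of turn to come into line. Moving above the wing.

{"api": "move_arm", "payload": {"travel": [[1.52, 1.12, 0], [3.04, 2.23, 0], [4.57, 3.35, 0], [6.09, 4.46, 0], [7.61, 5.58, 0], [9.13, 6.69, 0], [10.65, 7.81, 0], [12.18, 8.92, 0]], "twist": [[0, 0, 1.1], [0, 0, 2.2], [0, 0, 3.3], [0, 0, 4.4], [0, 0, 5.5], [0, 0, 6.6], [0, 0, 7.7], [0, 0, 8.9]], "jaw": [0.4, 0.4, 0.4, 0.4, 0.4, 0.4, 0.4, 0.4]}}

```text
time: 1.1
tcp_pos: [467.6, 283.8, 245.2]
ee_rot: [[0.338, -0.941, -0.0], [-0.941, -0.338, -0.0], [-0.0, 0.0, -1.0]]
ft_force: [0.6, 0.8, 0.6]
finger_gap: 0.604
gripper_force: 0.0
```

{"api": "move_arm", "payload": {"travel": [[1.8, -0.55, 0], [3.6, -1.1, 0], [3.6, -1.1, 0], [3.6, -1.1, 0]], "twist": [[0, 0, 1.1], [0, 0, 2.2], [0, 0, 2.2], [0, 0, 2.2]], "jaw": [0.5, 0.5, 0.5, 0.5]}}

```text
time: 1.6
tcp_pos: [534.6, 194.9, 244.9]
ee_rot: [[0.117, -0.993, -0.001], [-0.993, -0.117, -0.0], [0.0, 0.001, -1.0]]
ft_force: [0.1, -0.9, -0.7]
finger_gap: 0.495
gripper_force: 0.0
```

Run:
```python
from h import *
s=monitor.sense(); print(s["tcp_pos"],np.round(s["ee_rot"],3).tolist(),np.round(s["ft_torque"],3))
p,d,ci=grab("wrist"); cv2.imwrite("pics/w1.png",p[:,:,::-1]); P=cloud(ci,d)
hsv=cv2.cvtColor(p,cv2.COLOR_RGB2HSV)
near=np.hypot(P[...,0]-535,P[...,1]-195)<45
m=near&(P[...,2]>108)&(P[...,2]<122)&(d>0)
q=P[m]; print(len(q),q.mean(0),cv2.minAreaRect(q[:,:2].astype(np.float32)))
rows=np.argwhere(m); print(rows.min(0),rows.max(0))
L=(hsv[...,1]<60)&(abs(P[...,2]-78)<5); q=P[L]; print(len(q),cv2.minAreaRect(q[:,:2].astype(np.float32)),np.median(q[:,2]))
```

```text
[534.58676369 194.89445194 244.90457884] [[0.117, -0.993, -0.001], [-0.993, -0.117, -0.0], [0.0, 0.001, -1.0]] [0.07  0.    0.015]
605 [536.28329825 196.59200318 112.86078467] ((535.9847412109375, 197.93478393554688), (9.899813652038574, 36.38669967651367), 6.367254734039307)
[171 317] [217 330]
13945 ((566.5521240234375, 188.61891174316406), (90.03855895996094, 250.44859313964844), 76.45893096923828) 77.6304406996066
```

View pics/w1.png

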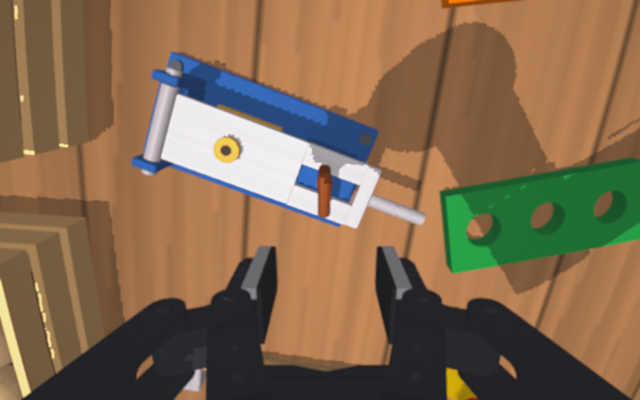

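The wrist view shows the wing at (325,190) between the fingers' closing line, with the stem at (395,208). The wing centre is about (536,197.5), top at 113-114, as expected. Descending and pinching.

{"api": "move_arm", "payload": {"travel": [[-0.07, -0.06, 1.9], [-0.07, -0.06, 3.6], [-0.07, -0.06, 4.9], [-0.07, -0.06, 4.9], [-0.07, -0.06, 4.9], [-0.07, -0.06, 4.9], [-0.07, -0.06, 4.9], [-0.07, -0.06, 4.9]], "twist": [[0, 0, 0], [0, 0, 0], [0, 0, 0], [0, 0, 0], [0, 0, 0], [0, 0, 0], [0, 0, 0], [0, 0, 0]], "jaw": [0.5, 0.5, 0.5, 0.5, 0.7, 0.8, 0.9, 1.0]}}

```text
time: 2.65
tcp_pos: [536.2, 198.1, 100.3]
ee_rot: [[0.117, -0.993, 0.001], [-0.993, -0.117, 0.002], [-0.002, -0.001, -1.0]]
ft_force: [-6.9, 2.0, 9.1]
finger_gap: 0.106
gripper_force: 58.9
```

```bash
cat > t.py <<'E'
from h import *
s=monitor.sense(); R=np.array(s["ee_rot"])
print("yaw",round(np.degrees(np.arctan2(-R[1,1],-R[0,1])),2),"tau",np.round(s["ft_torque"],3),"F",np.round(s["ft_force"],1),"gap",round(float(s["finger_gap"]),3),"gf",round(float(s["gripper_force"])),"t",s["time"],np.round(s["tcp_pos"],1))
E
python3 t.py
```

```text
yaw 6.74 tau [0.679 2.433 0.024] F [-6.9  2.   9.1] gap 0.106 gf 59 t 2.65 [536.2 198.1 100.3]
```

{"api": "move_arm", "payload": {"travel": [[0, 0.03, -0.07], [0, 0.03, -0.07], [0, 0.03, -0.07]], "twist": [[0, 0, -0.3], [0, 0, -0.6], [0, 0, -0.6]], "jaw": [1, 1, 1]}}

```text
time: 3.02
tcp_pos: [535.8, 198.0, 100.5]
ee_rot: [[0.18, -0.984, 0.001], [-0.984, -0.18, 0.001], [-0.001, -0.001, -1.0]]
ft_force: [2.7, 3.8, -8.4]
finger_gap: 0.108
gripper_force: 60.2
```

```bash
python3 t.py
```

```text
yaw 10.36 tau [ 1.493 -0.992 -0.074] F [ 2.7  3.8 -8.4] gap 0.108 gf 60 t 3.025 [535.8 198.  100.5]
```

{"api": "move_arm", "payload": {"travel": [[0, 0, 0.03], [0, 0, 0.03], [0, 0, 0.03]], "twist": [[0, 0, -0.35], [0, 0, -0.65], [0, 0, -0.65]], "jaw": [1, 1, 1]}}

```text
time: 3.4
tcp_pos: [535.9, 198.0, 100.4]
ee_rot: [[0.247, -0.969, 0.001], [-0.969, -0.247, 0.001], [-0.001, -0.002, -1.0]]
ft_force: [-0.6, 5.8, 3.7]
finger_gap: 0.105
gripper_force: 61.9
```

```bash
python3 t.py
```

```text
yaw 14.29 tau [ 1.96   0.435 -0.164] F [-0.6  5.8  3.7] gap 0.105 gf 62 t 3.4 [535.9 198.  100.4]
```

{"api": "move_arm", "payload": {"travel": [[-0.03, 0, 0], [-0.03, 0, 0]], "twist": [[0, 0, -0.3], [0, 0, -0.3]], "jaw": [1, 1]}}

```text
time: 3.65
tcp_pos: [535.8, 198.2, 100.3]
ee_rot: [[0.277, -0.961, 0.001], [-0.961, -0.278, 0.0], [0.0, -0.001, -1.0]]
ft_force: [1.6, 1.5, 5.9]
finger_gap: 0.104
gripper_force: 62.3
```

```bash
python3 t.py
```

```text
yaw 16.11 tau [ 0.545 -0.398 -0.199] F [1.6 1.5 5.9] gap 0.104 gf 62 t 3.65 [535.8 198.2 100.3]
```

{"api": "move_arm", "payload": {"travel": [[0, 0, 0], [0, 0, 0]], "twist": [[0, 0, -0.2], [0, 0, -0.2]], "jaw": [1, 1]}}

```text
time: 3.9
tcp_pos: [535.8, 198.2, 100.3]
ee_rot: [[0.297, -0.955, 0.001], [-0.955, -0.297, 0.0], [0.0, -0.001, -1.0]]
ft_force: [0.6, 1.9, 6.4]
finger_gap: 0.105
gripper_force: 62.3
```

```bash
python3 t.py
```

```text
yaw 17.29 tau [ 0.547 -0.354 -0.178] F [0.6 1.9 6.4] gap 0.105 gf 62 t 3.9 [535.8 198.2 100.3]
```

{"api": "move_arm", "payload": {"travel": [[0, 0, 0], [0, 0, 0]], "twist": [[0, 0, -0.33], [0, 0, -0.33]], "jaw": [1, 1]}}

```text
time: 4.15
tcp_pos: [535.8, 198.2, 100.3]
ee_rot: [[0.33, -0.944, 0.001], [-0.944, -0.33, 0.0], [0.0, -0.001, -1.0]]
ft_force: [1.2, 1.4, 5.5]
finger_gap: 0.111
gripper_force: 62.5
```

```bash
python3 t.py; python3 t.py
```

```text
yaw 19.27 tau [ 0.601 -0.276 -0.282] F [1.2 1.4 5.5] gap 0.111 gf 62 t 4.15 [535.8 198.2 100.3]
yaw 19.27 tau [ 0.601 -0.276 -0.282] F [1.2 1.4 5.5] gap 0.111 gf 62 t 4.15 [535.8 198.2 100.3]
```

Bind found (0.28 N m). Turning back.

{"api": "move_arm", "payload": {"travel": [[0, 0, 0], [0, 0, 0], [0, 0, 0]], "twist": [[0, 0, 0.9], [0, 0, 1.8], [0, 0, 1.8]], "jaw": [1, 1, 1]}}

```text
time: 4.53
tcp_pos: [535.9, 198.2, 100.3]
ee_rot: [[0.146, -0.989, 0.001], [-0.989, -0.146, 0.0], [0.0, -0.001, -1.0]]
ft_force: [1.3, 1.6, 6.4]
finger_gap: 0.104
gripper_force: 62.4
```

```bash
python3 t.py
```

```text
yaw 8.4 tau [ 0.554 -0.26   0.002] F [1.3 1.6 6.4] gap 0.104 gf 62 t 4.525 [535.9 198.2 100.3]
```

{"api": "move_arm", "payload": {"travel": [[0, 0, 0], [0, 0, 0]], "twist": [[0, 0, 0.7], [0, 0, 0.7]], "jaw": [1, 1]}}

```text
time: 4.78
tcp_pos: [535.8, 198.1, 100.3]
ee_rot: [[0.074, -0.997, 0.001], [-0.997, -0.074, -0.0], [0.0, -0.001, -1.0]]
ft_force: [0.2, 1.9, 5.6]
finger_gap: 0.103
gripper_force: 62.4
```

```bash
python3 t.py
```

```text
yaw 4.22 tau [ 0.523 -0.358 -0.015] F [0.2 1.9 5.6] gap 0.103 gf 62 t 4.775 [535.8 198.1 100.3]
```

{"api": "move_arm", "payload": {"travel": [[0, 0, 0], [0, 0, 0]], "twist": [[0, 0, 0.65], [0, 0, 0.65]], "jaw": [1, 1]}}

```text
time: 5.03
tcp_pos: [535.8, 198.2, 100.3]
ee_rot: [[0.006, -1.0, 0.001], [-1.0, -0.006, -0.0], [0.0, -0.001, -1.0]]
ft_force: [0.9, 1.6, 5.7]
finger_gap: 0.102
gripper_force: 62.4
```

```bash
python3 t.py
```

```text
yaw 0.33 tau [ 0.554 -0.352 -0.011] F [0.9 1.6 5.7] gap 0.102 gf 62 t 5.025 [535.8 198.2 100.3]
```

{"api": "move_arm", "payload": {"travel": [[0, 0, 0], [0, 0, 0]], "twist": [[0, 0, 0.65], [0, 0, 0.65]], "jaw": [1, 1]}}

```text
time: 5.28
tcp_pos: [535.8, 198.2, 100.3]
ee_rot: [[-0.062, -0.998, 0.001], [-0.998, 0.062, -0.0], [0.0, -0.001, -1.0]]
ft_force: [0.9, 1.7, 5.5]
finger_gap: 0.107
gripper_force: 62.4
```

```bash
python3 t.py
```

```text
yaw -3.56 tau [ 0.563 -0.265  0.03 ] F [0.9 1.7 5.5] gap 0.107 gf 62 t 5.275 [535.8 198.2 100.3]
```

{"api": "move_arm", "payload": {"travel": [[0, 0, 0], [0, 0, 0]], "twist": [[0, 0, 0.4], [0, 0, 0.4]], "jaw": [1, 1]}}

```text
time: 5.52
tcp_pos: [535.8, 198.2, 100.3]
ee_rot: [[-0.104, -0.995, 0.001], [-0.995, 0.104, -0.0], [-0.0, -0.001, -1.0]]
ft_force: [1.1, 0.9, 6.6]
finger_gap: 0.105
gripper_force: 62.4
```

```bash
python3 t.py
```

```text
yaw -5.94 tau [ 0.482 -0.305  0.112] F [1.1 0.9 6.6] gap 0.105 gf 62 t 5.525 [535.8 198.2 100.3]
```

{"api": "move_arm", "payload": {"travel": [[0, 0, 0], [0, 0, 0]], "twist": [[0, 0, 0.2], [0, 0, 0.2]], "jaw": [1, 1]}}

```text
time: 5.78
tcp_pos: [535.8, 198.2, 100.3]
ee_rot: [[-0.124, -0.992, 0.001], [-0.992, 0.124, -0.0], [-0.0, -0.001, -1.0]]
ft_force: [0.1, 1.7, 5.9]
finger_gap: 0.109
gripper_force: 62.4
```

```bash
python3 t.py
```

```text
yaw -7.13 tau [ 0.471 -0.308  0.082] F [0.1 1.7 5.9] gap 0.109 gf 62 t 5.775 [535.8 198.2 100.3]
```

```bash
cat > t.py <<'E'
from h import *
T=[];Q=[];F=[]
for i in range(4):
    s=monitor.sense(); T.append(s["ft_torque"][2]);Q.append(s["tau"][5]);F.append(s["ft_force"])
    if i<3: imaging.grab_frame("top")
R=np.array(s["ee_rot"])
print("yaw",round(np.degrees(np.arctan2(-R[1,1],-R[0,1])),2),"tz",np.round(T,3),round(np.mean(T),3),"q6",np.round(Q,3),"F",np.mean(F,0).round(1),"gap",round(float(s["finger_gap"]),3),"t",s["time"],np.round(s["tcp_pos"],1))
E
python3 t.py
```

```text
yaw -7.11 tz [ 0.082  0.059 -0.019  0.044] 0.042 q6 [-0.207 -0.113 -0.083 -0.075] F [0.5 1.6 6.2] gap 0.107 t 5.925 [535.8 198.2 100.3]
```

{"api": "move_arm", "payload": {"travel": [[0, 0, 0], [0, 0, 0]], "twist": [[0, 0, 0.35], [0, 0, 0.35]], "jaw": [1, 1]}}

```text
time: 6.18
tcp_pos: [535.8, 198.2, 100.3]
ee_rot: [[-0.16, -0.987, 0.001], [-0.987, 0.16, -0.0], [-0.0, -0.001, -1.0]]
ft_force: [0.3, 1.7, 6.2]
finger_gap: 0.104
gripper_force: 62.4
```

```bash
python3 t.py
```

```text
yaw -9.2 tz [0.169 0.136 0.14  0.117] 0.141 q6 [-0.372 -0.206 -0.154 -0.141] F [0.8 1.6 5.9] gap 0.104 t 6.325 [535.8 198.2 100.3]
```

{"api": "move_arm", "payload": {"travel": [[0, 0, 0], [0, 0, 0]], "twist": [[0, 0, 0.13], [0, 0, 0.13]], "jaw": [1, 1]}}

```text
time: 6.58
tcp_pos: [535.8, 198.2, 100.3]
ee_rot: [[-0.173, -0.985, 0.001], [-0.985, 0.173, -0.0], [-0.0, -0.001, -1.0]]
ft_force: [0.0, 1.5, 5.9]
finger_gap: 0.104
gripper_force: 62.4
```

```bash
python3 t.py
```

```text
yaw -9.98 tz [0.2   0.147 0.179 0.174] 0.175 q6 [-0.252 -0.191 -0.171 -0.166] F [0.4 1.  5.9] gap 0.106 t 6.725 [535.8 198.2 100.3]
```

{"api": "move_arm", "payload": {"travel": [[0, 0, 0], [0, 0, 0], [0, 0, 0]], "twist": [[0, 0, -1], [0, 0, -1.9], [0, 0, -1.9]], "jaw": [1, 1, 1]}}

```text
time: 7.1
tcp_pos: [535.8, 198.2, 100.3]
ee_rot: [[0.026, -1.0, 0.001], [-1.0, -0.026, -0.0], [0.0, -0.001, -1.0]]
ft_force: [0.1, 1.1, 5.5]
finger_gap: 0.105
gripper_force: 62.4
```

```bash
python3 t.py
```

```text
yaw 1.4 tz [ 0.051 -0.013  0.047 -0.04 ] 0.011 q6 [0.617 0.176 0.038 0.004] F [0.6 1.  5.9] gap 0.104 t 7.25 [535.8 198.2 100.3]
```

{"api": "move_arm", "payload": {"travel": [[0, 0, 0], [0, 0, 0]], "twist": [[0, 0, -0.95], [0, 0, -0.95]], "jaw": [1, 1]}}

```text
time: 7.5
tcp_pos: [535.8, 198.2, 100.3]
ee_rot: [[0.125, -0.992, 0.001], [-0.992, -0.125, -0.0], [0.0, -0.001, -1.0]]
ft_force: [1.3, 0.4, 6.2]
finger_gap: 0.107
gripper_force: 62.4
```

```bash
python3 t.py
```

```text
yaw 7.1 tz [-0.039 -0.02   0.029  0.027] -0.001 q6 [0.627 0.181 0.04  0.004] F [1.2 1.2 6.2] gap 0.109 t 7.65 [535.8 198.2 100.4]
```

{"api": "move_arm", "payload": {"travel": [[0, 0, 0], [0, 0, 0]], "twist": [[0, 0, -0.95], [0, 0, -0.95]], "jaw": [1, 1]}}

```text
time: 7.9
tcp_pos: [535.9, 198.2, 100.4]
ee_rot: [[0.223, -0.975, 0.001], [-0.975, -0.223, 0.0], [0.0, -0.001, -1.0]]
ft_force: [1.1, 0.8, 6.0]
finger_gap: 0.101
gripper_force: 62.4
```

```bash
python3 t.py
```

```text
yaw 12.79 tz [-0.041 -0.091 -0.051 -0.083] -0.067 q6 [0.7   0.252 0.11  0.075] F [0.8 0.8 5.8] gap 0.107 t 8.05 [535.8 198.2 100.3]
```

{"api": "move_arm", "payload": {"travel": [[0, 0, 0], [0, 0, 0]], "twist": [[0, 0, -0.6], [0, 0, -0.6]], "jaw": [1, 1]}}

```text
time: 8.3
tcp_pos: [535.8, 198.2, 100.3]
ee_rot: [[0.283, -0.959, 0.001], [-0.959, -0.283, 0.0], [0.0, -0.001, -1.0]]
ft_force: [0.7, 1.0, 5.4]
finger_gap: 0.102
gripper_force: 62.4
```

```bash
python3 t.py
```

```text
yaw 16.39 tz [-0.031 -0.051 -0.095 -0.069] -0.062 q6 [0.489 0.199 0.107 0.084] F [0.7 1.2 5.9] gap 0.102 t 8.45 [535.8 198.2 100.3]
```

{"api": "move_arm", "payload": {"travel": [[0, 0, 0], [0, 0, 0]], "twist": [[0, 0, -0.75], [0, 0, -0.75]], "jaw": [1, 1]}}

```text
time: 8.7
tcp_pos: [535.9, 198.2, 100.3]
ee_rot: [[0.358, -0.934, 0.001], [-0.934, -0.358, 0.0], [0.0, -0.001, -1.0]]
ft_force: [1.1, 1.8, 6.4]
finger_gap: 0.101
gripper_force: 62.4
```

```bash
python3 t.py
```

```text
yaw 20.9 tz [ 0.055  0.047  0.087 -0.008] 0.045 q6 [0.504 0.152 0.04  0.012] F [1.  1.2 6. ] gap 0.106 t 8.85 [535.9 198.2 100.3]
```

{"api": "move_arm", "payload": {"travel": [[0, 0, 0], [0, 0, 0]], "twist": [[0, 0, -0.85], [0, 0, -0.85]], "jaw": [1, 1]}}

```text
time: 9.1
tcp_pos: [535.9, 198.2, 100.3]
ee_rot: [[0.439, -0.898, 0.001], [-0.898, -0.439, 0.0], [0.001, -0.001, -1.0]]
ft_force: [1.0, 1.1, 6.2]
finger_gap: 0.108
gripper_force: 62.4
```

```bash
python3 t.py
python3 - <<'E'
from h import *
p,d,ci=grab("wrist"); cv2.imwrite("pics/w2.png",p[:,:,::-1])
E
```

```text
yaw 26.0 tz [0.033 0.017 0.037 0.025] 0.028 q6 [0.565 0.165 0.039 0.007] F [1.1 1.5 5.6] gap 0.103 t 9.25 [535.8 198.2 100.3]
```

View pics/w2.png

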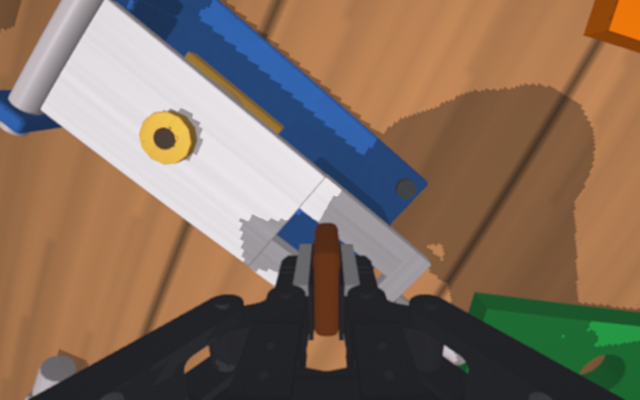

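The wrist view shows the wing (327,280) still square in the pads, turned 0.34 rad with almost no torque, so it is past 0.3 rad and free. Continuing anticlockwise.

{"api": "move_arm", "payload": {"travel": [[0, 0, 0], [0, 0, 0], [0, 0, 0]], "twist": [[0, 0, -0.5], [0, 0, -1], [0, 0, -1]], "jaw": [1, 1, 1]}}

```text
time: 9.68
tcp_pos: [535.8, 198.2, 100.3]
ee_rot: [[0.53, -0.848, 0.001], [-0.848, -0.53, 0.0], [0.001, -0.001, -1.0]]
ft_force: [1.4, 0.9, 6.2]
finger_gap: 0.106
gripper_force: 62.4
```

```bash
python3 t.py
```

```text
yaw 32.0 tz [-0.036 -0.056 -0.032  0.002] -0.03 q6 [0.355 0.111 0.035 0.016] F [1.  1.3 6.3] gap 0.102 t 9.825 [535.8 198.2 100.3]
```

Free (0.44 rad, ~0.03 N m). Turning the remaining 44° into line.

{"api": "move_arm", "payload": {"travel": [[0, 0, 0], [0, 0, 0], [0, 0, 0], [0, 0, 0], [0, 0, 0], [0, 0, 0], [0, 0, 0], [0, 0, 0]], "twist": [[0, 0, -1], [0, 0, -2], [0, 0, -3], [0, 0, -4], [0, 0, -5], [0, 0, -6], [0, 0, -7], [0, 0, -7.3]], "jaw": [1, 1, 1, 1, 1, 1, 1, 1]}}

```text
time: 10.82
tcp_pos: [535.8, 198.3, 100.3]
ee_rot: [[0.97, -0.243, 0.001], [-0.243, -0.97, 0.0], [0.001, -0.0, -1.0]]
ft_force: [0.7, 1.4, 5.6]
finger_gap: 0.105
gripper_force: 62.4
```

```bash
python3 t.py
```

```text
yaw 75.81 tz [-0.098 -0.047  0.01  -0.001] -0.034 q6 [ 0.101 -0.045  0.374  0.141] F [0.7 1.6 6. ] gap 0.105 t 10.975 [535.8 198.3 100.3]
```

{"api": "move_arm", "payload": {"travel": [[0, 0, 0], [0, 0, 0], [0, 0, 0], [0, 0, -1.5], [0, 0, -3.5], [-1.2, 0, -3.5], [-2.43, 0, -3.5], [-2.43, 0, -3.5]], "twist": [[0, 0, 0], [0, 0, 0], [0, 0, 0], [0, 0, 0], [0, 0, 0], [0, 0, 0], [0, 0, 0], [0, 0, 0]], "jaw": [0.7, 0.5, 0.5, 0.5, 0.5, 0.5, 0.5, 0.5]}}

```text
time: 11.98
tcp_pos: [462.7, 216.2, 204.9]
ee_rot: [[0.97, -0.245, -0.0], [-0.245, -0.97, 0.0], [-0.0, -0.0, -1.0]]
ft_force: [0.2, 0.5, 0.4]
finger_gap: 0.5
gripper_force: 0.0
```

Run:
```python
from h import *
s=monitor.sense(); print(np.round(s["tcp_pos"],1),np.round(s["ee_rot"],3).tolist(),s["time"])
p,d,ci=grab("wrist"); cv2.imwrite("pics/w3.png",p[:,:,::-1]); P=cloud(ci,d); np.savez("w3.npz",P=P,p=p)
u=np.array([.968,-.25]); w=np.array([536,197.5]); v=np.array([.25,.968])
L=(P[...,:2]-w)@u; C=(P[...,:2]-w)@v; Z=P[...,2]
m=(Z>106)&(Z<120)&(abs(L)<25)&(abs(C)<25); q=P[m]; 
if len(q)>9: print("wing",len(q),q.mean(0).round(1),cv2.minAreaRect(q[:,:2].astype(np.float32)))
m=(Z>66)&(Z<86)&(L<-48)&(L>-100)&(abs(C)<30); q=P[m]
print("stem",len(q),q.mean(0).round(1),cv2.minAreaRect(q[:,:2].astype(np.float32)),np.percentile(q[:,2],[5,50,95]),L[m].min(),L[m].max(),cv2.fitLine(q[:,:2].astype(np.float32),2,0,.01,.01).ravel())
```

```text
[462.7 216.2 204.9] [[0.97, -0.245, -0.0], [-0.245, -0.97, 0.0], [-0.0, -0.0, -1.0]] 11.975
wing 1025 [536.4 198.  113. ] ((536.2293090820312, 197.8873291015625), (9.618993759155273, 35.63618850708008), 75.50448608398438)
stem 964 [468.6 215.2  78.1] ((467.48126220703125, 215.43882751464844), (11.984785079956055, 45.213863372802734), 75.501220703125) [74.08503653 78.53538711 80.21909902] -93.41195662496379 -48.209274219568265 [ 9.6915853e-01 -2.4643806e-01  4.6862305e+02  2.1518007e+02]
```

View pics/w3.png

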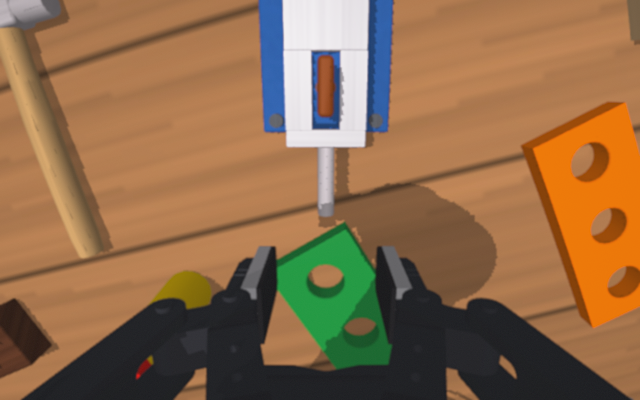

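The view shows the wing (325,85) lying in line with the slot; wing and stem axes both measure at 75.5° (-14.5°). The stem tip is at (326,210) and its grip point is (465,216). Descending and gripping the stem.

{"api": "move_arm", "payload": {"travel": [[0.08, -0.02, 1.9], [0.08, -0.02, 3.6], [0.08, -0.02, 4.52], [0.08, -0.02, 4.52], [0.08, -0.02, 4.52], [0.08, -0.02, 4.52], [0.08, -0.02, 4.52], [0.08, -0.02, 4.52]], "twist": [[0, 0, 0], [0, 0, 0], [0, 0, 0], [0, 0, 0], [0, 0, 0], [0, 0, 0], [0, 0, 0], [0, 0, 0]], "jaw": [0.5, 0.5, 0.5, 0.7, 0.8, 0.9, 1, 1]}}

```text
time: 13.02
tcp_pos: [467.6, 215.6, 70.3]
ee_rot: [[0.969, -0.246, 0.001], [-0.246, -0.969, 0.0], [0.001, -0.0, -1.0]]
ft_force: [2.8, -5.9, -1.9]
finger_gap: 0.12
gripper_force: 58.4
```

{"api": "move_arm", "payload": {"travel": [[0.06, 0, -0.91], [0.23, 0, -1.8], [0.51, 0, -2.66], [0.9, 0, -3.48], [1.38, 0, -4.25], [1.96, 0, -4.95], [2.62, 0, -5.57], [3.35, 0, -6.1]], "twist": [[0, 0, 0], [0, 0, 0], [0, 0, 0], [0, 0, 0], [0, 0, 0], [0, 0, 0], [0, 0, 0], [0, 0, 0]], "jaw": [1, 1, 1, 1, 1, 1, 1, 1]}}

```text
time: 14.02
tcp_pos: [564.9, 190.9, 252.8]
ee_rot: [[0.969, -0.247, 0.001], [-0.247, -0.969, 0.001], [0.0, -0.001, -1.0]]
ft_force: [8.5, -0.1, -17.5]
finger_gap: 0.116
gripper_force: 58.2
```

{"api": "move_arm", "payload": {"travel": [[0.8, 0, -0.42], [1.65, 0, -0.74], [2.53, 0, -0.96], [3.43, 0, -1.07], [4.34, 0, -1.07], [5.24, 0, -0.96], [6.12, 0, -0.74], [6.94, 0, -0.42]], "twist": [[0, 0, 0], [0, 0, 0], [0, 0, 0], [0, 0, 0], [0, 0, 0], [0, 0, 0], [0, 0, 0], [0, 0, 0]], "jaw": [1, 1, 1, 1, 1, 1, 1, 1]}}

```text
time: 15.02
tcp_pos: [767.4, 139.9, 266.9]
ee_rot: [[0.969, -0.246, 0.003], [-0.246, -0.969, 0.001], [0.003, -0.002, -1.0]]
ft_force: [-1.2, 0.2, -0.6]
finger_gap: -0.003
gripper_force: 0.0
```

```bash
python3 t.py
```

```text
yaw 75.68 tz [-0.011  0.045 -0.014  0.018] 0.01 q6 [-0.259 -0.125  0.206  0.097] F [-0.1 -0.  -0.6] gap 0.003 t 15.175 [766.6 139.5 264.6]
```

The fingers are shut on nothing: the stem slipped out. I'll look at where the leaf is.

Run:
```python
from h import *
p,d,ci=grab("scene"); a=cv2.resize(p[80:240,290:490],None,fx=3,fy=3)
cv2.imwrite("pics/s2.png",a[:,:,::-1]); P=cloud(ci,d)
u=np.array([.968,-.25]); w=np.array([536,197.5]); v=np.array([.25,.968])
h=w+145*u; L=(P[...,:2]-h)@u; C=(P[...,:2]-h)@v; Z=P[...,2]
hsv=cv2.cvtColor(p,cv2.COLOR_RGB2HSV)
m=(abs(C)<25)&(L>-240)&(L<240)&(hsv[...,1]<60)&(Z>60)
for lo in range(-240,240,40):
    k=m&(L>=lo)&(L<lo+40)
    if k.sum(): print(lo,k.sum(),Z[k].min().round(),np.median(Z[k]).round(),Z[k].max().round())
```

```text
-240 41 73.0 80.0 85.0
-200 83 70.0 79.0 116.0
-160 92 68.0 79.0 85.0
-120 178 74.0 79.0 84.0
-80 126 75.0 79.0 83.0
-40 182 71.0 79.0 84.0
0 35 72.0 79.0 616.0
40 42 324.0 555.0 620.0
80 176 253.0 335.0 427.0
120 757 385.0 528.0 663.0
```

View pics/s2.png

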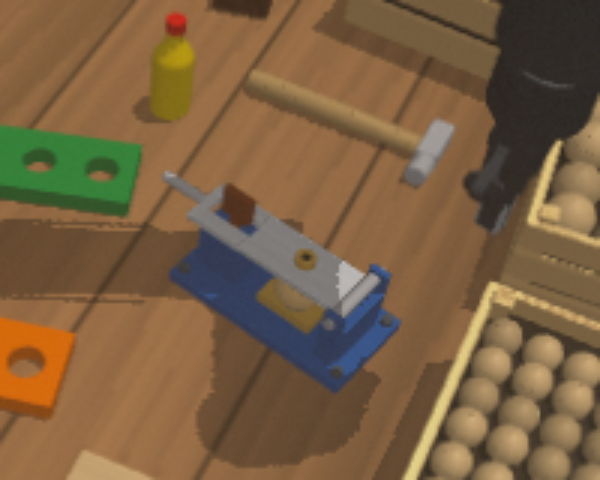

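The scene crop shows the leaf shut again: the stem is at (185,185) and the wing still in line at (238,205). Nothing else was disturbed. Going back to re-grip it, then swinging in shorter, checked arcs.

{"api": "move_arm", "payload": {"travel": [[-2, 0, 0], [-4, 0, 0], [-6, 0, 0], [-8, 0, 0], [-9.5, 0, 1.2], [-10.28, 0, 2.6], [-10.28, 0, 4.2], [-10.28, 0, 4.2]], "twist": [[0, 0, 0], [0, 0, 0], [0, 0, 0], [0, 0, 0], [0, 0, 0], [0, 0, 0], [0, 0, 0], [0, 0, 0]], "jaw": [0.5, 0.5, 0.5, 0.5, 0.5, 0.5, 0.5, 0.5]}}

```text
time: 16.23
tcp_pos: [465.3, 215.2, 137.5]
ee_rot: [[0.969, -0.245, -0.003], [-0.245, -0.969, -0.002], [-0.002, 0.003, -1.0]]
ft_force: [0.5, 0.6, 1.6]
finger_gap: 0.498
gripper_force: 0.0
```

Run:
```python
from h import *
s=monitor.sense(); print(np.round(s["tcp_pos"],1),np.round(s["ee_rot"],3).tolist(),s["time"])
p,d,ci=grab("wrist"); P=cloud(ci,d)
u=np.array([.968,-.25]); w=np.array([536,197.5]); v=np.array([.25,.968])
L=(P[...,:2]-w)@u; C=(P[...,:2]-w)@v; Z=P[...,2]
m=(Z>106)&(Z<120)&(abs(L)<25)&(abs(C)<25); q=P[m]; 
if len(q)>9: print("wing",len(q),q.mean(0).round(1),cv2.minAreaRect(q[:,:2].astype(np.float32)))
m=(Z>66)&(Z<86)&(L<-48)&(L>-100)&(abs(C)<15); q=P[m]
if len(q)>9:print("stem",len(q),q.mean(0).round(1),cv2.minAreaRect(q[:,:2].astype(np.float32)),np.percentile(q[:,2],[5,50,95]),L[m].min(),L[m].max(),C[m].mean())
```

```text
[465.3 215.2 137.5] [[0.969, -0.245, -0.003], [-0.245, -0.969, -0.002], [-0.002, 0.003, -1.0]] 16.225
wing 2059 [536.2 198.  113.1] ((535.7073364257812, 198.18502807617188), (9.928811073303223, 35.55610656738281), 76.24903869628906)
stem 1614 [468.6 215.1  78.2] ((467.61480712890625, 215.44725036621094), (11.8136625289917, 45.39468765258789), 76.14200592041016) [74.76446236 78.61553466 80.10712162] -93.36150442790756 -48.00610245864258 0.15945039686517656
```

{"api": "move_arm", "payload": {"travel": [[0.1, 0, 1.2], [0.1, 0, 2.3], [0.1, 0, 2.3], [0.1, 0, 2.3], [0.1, 0, 2.3], [0.1, 0, 2.3], [0.1, 0, 2.3]], "twist": [[0, 0, 0], [0, 0, 0], [0, 0, 0], [0, 0, 0], [0, 0, 0], [0, 0, 0], [0, 0, 0]], "jaw": [0.5, 0.5, 0.6, 0.8, 1, 1, 1]}}

```text
time: 17.15
tcp_pos: [471.1, 214.8, 72.0]
ee_rot: [[0.969, -0.246, 0.002], [-0.246, -0.969, -0.0], [0.002, -0.0, -1.0]]
ft_force: [0.7, -6.8, 6.5]
finger_gap: 0.113
gripper_force: 58.5
```

```bash
python3 t.py
```

```text
yaw 75.77 tz [0.065 0.053 0.044 0.101] 0.066 q6 [-0.083 -0.084 -0.084 -0.084] F [ 0.7 -6.7  6. ] gap 0.112 t 17.3 [471.1 214.8  71.9]
```

{"api": "move_arm", "payload": {"travel": [[0.05, 0, -0.88], [0.22, 0, -1.75], [0.5, 0, -2.58], [0.88, 0, -3.38], [0.88, 0, -3.38]], "twist": [[0, 0, 0], [0, 0, 0], [0, 0, 0], [0, 0, 0], [0, 0, 0]], "jaw": [1, 1, 1, 1, 1]}}

```text
time: 17.92
tcp_pos: [497.1, 208.1, 174.1]
ee_rot: [[0.969, -0.247, 0.003], [-0.247, -0.969, 0.001], [0.003, -0.002, -1.0]]
ft_force: [4.3, -2.7, -6.1]
finger_gap: 0.113
gripper_force: 59.0
```

```bash
cat > l.py <<'E'
from h import *
s=monitor.sense(); p,d,ci=grab("scene"); P=cloud(ci,d)
u=np.array([.968,-.25]); w=np.array([536,197.5]); v=np.array([.25,.968])
h=w+145*u; L=(P[...,:2]-h)@u; C=(P[...,:2]-h)@v; Z=P[...,2]-74
t=(np.array(s["tcp_pos"][:2])-h); print("tcp rel hinge",(t@u).round(1),(t@v).round(1),round(s["tcp_pos"][2]+5-74,1),"r",np.hypot(t@u,s["tcp_pos"][2]+5-74).round(1),"gap",round(s["finger_gap"],3),"F",np.round(s["ft_force"],1),"t",s["time"])
hsv=cv2.cvtColor(p,cv2.COLOR_RGB2HSV); r=np.hypot(L,Z)
m=(abs(C)<27)&(r<190)&(r>20)&(Z>-8)&(hsv[...,1]<60)&(d>0)
a=np.degrees(np.arctan2(Z,-L)); H,e=np.histogram(a[m],np.arange(-10,180,5)); print({int(x):int(y) for x,y in zip(e,H) if y>15})
E
python3 l.py
```

```text
tcp rel hinge -185.2 0.6 105.1 r 213.0 gap 0.113 F [ 4.3 -2.7 -6.1] t 17.925
{25: 434, 30: 307, 35: 35}
```

{"api": "move_arm", "payload": {"travel": [[0.46, 0, -0.65], [1.0, 0, -1.31], [1.63, 0, -1.9], [2.43, 0, -2.48], [2.43, 0, -2.48]], "twist": [[0, 0, 0], [0, 0, 0], [0, 0, 0], [0, 0, 0], [0, 0, 0]], "jaw": [1, 1, 1, 1, 1]}}

```text
time: 18.6
tcp_pos: [568.4, 190.0, 246.3]
ee_rot: [[0.969, -0.249, 0.002], [-0.249, -0.969, 0.0], [0.002, -0.001, -1.0]]
ft_force: [6.3, -0.9, -12.2]
finger_gap: 0.102
gripper_force: 59.5
```

```bash
python3 l.py
```

```text
tcp rel hinge -111.7 0.8 177.3 r 209.5 gap 0.102 F [  6.3  -0.9 -12.2] t 18.6
{50: 378, 55: 309}
```

```bash
cat >> l.py <<'E'
q=np.c_[L[m],Z[m]]; k=np.hypot(*q.T)<175; q=q[k].astype(np.float32); f=cv2.fitLine(q,cv2.DIST_HUBER,0,.01,.01).ravel(); n=np.array([-f[1],f[0]]); n*=np.sign(n[1])
print("leaf face angle",np.degrees(np.arctan2(f[1],-f[0])).round(1),"offset of face",(n@f[2:]).round(1),"grasp pt above bar axis", (n@(np.array([t@u,s["tcp_pos"][2]-69])-f[2:])+4).round(1))
E
python3 l.py
```

```text
tcp rel hinge -112.4 0.8 176.8 r 209.5 gap 0.105 F [  7.7  -1.3 -13.9] t 18.65
{50: 442, 55: 255}
leaf face angle -126.0 offset of face 1.3 grasp pt above bar axis 15.5
```

The leaf is at 54° but the tool is at 58°, so the bar is creeping out of the pads. Forcing it on would lose it again. I'll lower it, then push the stem up from below with closed fingers and a tilted tool, where nothing can slip.

{"api": "move_arm", "payload": {"travel": [[-0.8, 0, 0.58], [-1.43, 0, 1.2], [-2.0, 0, 1.85], [-2.43, 0, 2.5], [-2.8, 0, 3.3], [-3.1, 0, 4.2], [-3.25, 0, 5.0], [-3.3, 0, 5.5]], "twist": [[0, 0, 0], [0, 0, 0], [0, 0, 0], [0, 0, 0], [0, 0, 0], [0, 0, 0], [0, 0, 0], [0, 0, 0]], "jaw": [1, 1, 1, 1, 1, 1, 1, 1]}}

```text
time: 19.7
tcp_pos: [467.1, 215.5, 80.1]
ee_rot: [[0.969, -0.247, -0.004], [-0.247, -0.969, 0.0], [-0.004, 0.001, -1.0]]
ft_force: [-10.7, 1.8, 1.2]
finger_gap: 0.105
gripper_force: 79.6
```

```bash
python3 l.py
```

```text
tcp rel hinge -216.1 0.2 11.1 r 216.4 gap 0.105 F [-10.7   1.8   1.2] t 19.7
{0: 386, 5: 162, 10: 45}
leaf face angle -179.0 offset of face 5.0 grasp pt above bar axis 6.4
```

{"api": "move_arm", "payload": {"travel": [[0, 0, 0], [0, 0, 0], [0, 0, -1.5], [-0.5, 0, -3], [-2, 0, -3], [-3, 0, -3], [-3, 0, -3], [-3, 0, -3]], "twist": [[0, 0, 0], [0, 0, 0], [0, 0, 0], [0, 1.5, 0], [0, 3, 0], [0, 4.5, 0], [0, 6, 0], [0, 7.5, 0]], "jaw": [0.6, 0.5, 0.5, 0.5, 0.5, 0.5, 0.7, 1]}}

```text
time: 20.75
tcp_pos: [390.8, 269.9, 206.7]
ee_rot: [[0.76, -0.278, 0.588], [-0.197, -0.96, -0.199], [0.62, 0.035, -0.784]]
ft_force: [0.7, -1.6, -1.1]
finger_gap: 0.104
gripper_force: 0.0
```

```bash
sed -i 's/^t=(np.array/print(np.round(s["tcp_pos"],1),np.round(s["ee_rot"],3).tolist(),np.round(s["q"],2)); t=(np.array/' l.py; python3 l.py
```

```text
[390.8 269.9 206.7] [[0.76, -0.278, 0.588], [-0.197, -0.96, -0.199], [0.62, 0.035, -0.784]] [ 1.41 -0.01 -1.02  0.88 -0.92 -0.78]
tcp rel hinge -303.6 33.8 137.7 r 333.4 gap 0.104 F [ 0.7 -1.6 -1.1] t 20.75
{0: 441, 5: 123, 10: 39}
leaf face angle -179.8 offset of face 4.6 grasp pt above bar axis 136.0
```

The tilt ran into the elbow limit (q3 = -1.02). I'll hook under the stem from the jig's right side instead, where there is room. First straightening the tool.

{"api": "move_arm", "payload": {"travel": [[0, 0, 0], [0, 0, 0], [0, 0, 0], [0, 0, 0], [0, 0, 0], [0, 0, 0]], "twist": [[0, -1.5, 0], [0, -3, 0], [0, -4.5, 0], [0, -6, 0], [0, -7.5, 0], [0, -7.5, 0]], "jaw": [1, 1, 1, 1, 1, 1]}}

```text
time: 21.55
tcp_pos: [393.7, 268.9, 204.8]
ee_rot: [[0.951, -0.283, -0.129], [-0.286, -0.958, -0.003], [-0.122, 0.039, -0.992]]
ft_force: [0.3, 0.4, -0.7]
finger_gap: 0.003
gripper_force: 0.0
```

```bash
python3 l.py
```

```text
[393.7 268.9 204.8] [[0.951, -0.283, -0.129], [-0.286, -0.958, -0.003], [-0.122, 0.039, -0.992]] [ 0.93  0.13 -0.35 -0.11 -1.17  0.4 ]
tcp rel hinge -300.5 33.5 135.8 r 329.8 gap 0.003 F [ 0.3  0.4 -0.7] t 21.55
{0: 440, 5: 110, 10: 37}
leaf face angle -180.0 offset of face 4.7 grasp pt above bar axis 134.9
```

```bash
cat > g.py <<'E'
from h import *
from scipy.spatial.transform import Rotation as Ro
import sys
u=np.array([.969,-.248,0]); v=np.array([.248,.969,0]); dn=np.array([0,0,-1.]); hin=np.array([676.4,161.4,0])
def Rt(a): a=np.radians(a); return np.c_[u,-np.cos(a)*v+np.sin(a)*dn,np.cos(a)*dn+np.sin(a)*v]
def go(pos,R):
    s=monitor.sense(); R0=np.array(s["ee_rot"]); p0=np.array(s["tcp_pos"])
    print("travel",(R0.T@(pos-p0)/30).round(2),"twist",(np.degrees(Ro.from_matrix(R0.T@R).as_rotvec())/6).round(2))
if __name__=="__main__":
    a,L,c,z=map(float,sys.argv[1:]); go(hin+L*u+c*v+np.array([0,0,z]),Rt(a))
E
python3 g.py 45 -212 -90 160
```

```text
travel [3.29 3.94 1.26] twist [ 7.86  0.96 -0.8 ]
```

{"api": "move_arm", "payload": {"travel": [[0.6, 0.7, 0.2], [1.2, 1.5, 0.4], [1.9, 2.3, 0.7], [2.6, 3.1, 1.0], [3.29, 3.94, 1.26], [3.29, 3.94, 1.26], [3.29, 3.94, 1.26]], "twist": [[1.5, 0.2, -0.15], [3, 0.38, -0.3], [4.6, 0.56, -0.47], [6.2, 0.75, -0.63], [7.86, 0.96, -0.8], [7.86, 0.96, -0.8], [7.86, 0.96, -0.8]], "jaw": [1, 1, 1, 1, 1, 1, 1]}}

```text
time: 22.48
tcp_pos: [446.5, 124.1, 158.1]
ee_rot: [[0.968, -0.179, 0.174], [-0.25, -0.685, 0.684], [-0.003, -0.706, -0.708]]
ft_force: [-0.6, 0.3, -0.0]
finger_gap: -0.005
gripper_force: 0.0
```

```bash
python3 l.py; python3 g.py 45 -212 -70 40;  python3 g.py 45 -212 -10 40
```

```text
[446.5 124.1 158.1] [[0.968, -0.179, 0.174], [-0.25, -0.685, 0.684], [-0.003, -0.706, -0.708]] [-0.02  0.14 -0.44 -0.94 -1.02  1.86]
tcp rel hinge -213.2 -93.4 89.1 r 231.1 gap -0.005 F [-0.6  0.3 -0. ] t 22.475
{0: 428, 5: 120, 10: 43}
leaf face angle 179.9 offset of face 5.0 grasp pt above bar axis 88.4
travel [0.07 2.27 3.32] twist [ 0.02  0.02 -0.03]
travel [0.07 0.85 4.73] twist [ 0.02  0.02 -0.03]
```

{"api": "move_arm", "payload": {"travel": [[0.07, 0.9, 1.3], [0.07, 1.8, 2.6], [0.07, 2.27, 3.32], [0.07, 1.5, 4.0], [0.07, 0.85, 4.73], [0.07, 0.85, 4.73]], "twist": [[0, 0, 0], [0, 0, 0], [0, 0, 0], [0, 0, 0], [0, 0, 0], [0, 0, 0]], "jaw": [1, 1, 1, 1, 1, 1]}}

```text
time: 23.28
tcp_pos: [467.8, 209.9, 41.6]
ee_rot: [[0.971, -0.169, 0.167], [-0.238, -0.688, 0.685], [-0.001, -0.706, -0.709]]
ft_force: [0.5, -1.0, 0.1]
finger_gap: 0.005
gripper_force: 0.0
```

```bash
python3 l.py
python3 - <<'E'
from h import *
p,d,ci=grab("scene"); cv2.imwrite("pics/s3.png",cv2.resize(p[80:240,290:490],None,fx=3,fy=3)[:,:,::-1])
E
```

```text
[467.8 209.9  41.6] [[0.971, -0.169, 0.167], [-0.238, -0.688, 0.685], [-0.001, -0.706, -0.709]] [ 0.1   0.38 -0.46 -1.15 -0.82  2.1 ]
tcp rel hinge -214.1 -5.0 -27.4 r 215.8 gap 0.005 F [ 0.5 -1.   0.1] t 23.275
{0: 428, 5: 125, 10: 32}
leaf face angle -179.8 offset of face 4.4 grasp pt above bar axis -28.6
```

View pics/s3.png

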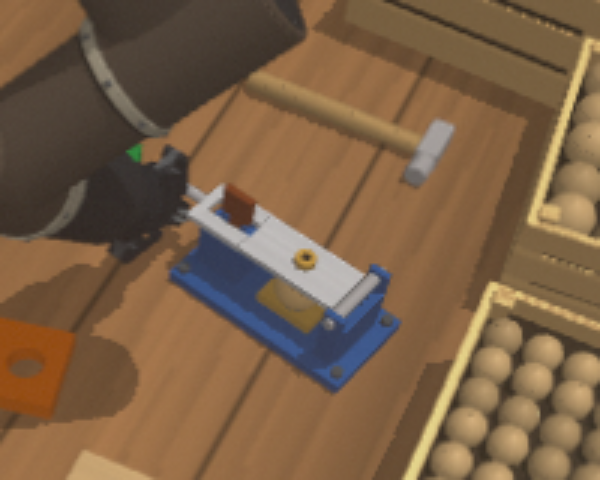

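The view shows the closed fingers at (165,200), passing just under the stem from the right side. Lifting along the arc.

{"api": "move_arm", "payload": {"travel": [[0, -0.3, -0.3], [0.07, -0.91, -0.91], [0.28, -1.59, -1.6], [0.61, -2.25, -2.26], [1.08, -2.87, -2.88], [1.66, -3.43, -3.44], [2.35, -3.93, -3.95], [3.13, -4.36, -4.38]], "twist": [[0, 0, 0], [0, 0, 0], [0, 0, 0], [0, 0, 0], [0, 0, 0], [0, 0, 0], [0, 0, 0], [0, 0, 0]], "jaw": [1, 1, 1, 1, 1, 1, 1, 1]}}

```text
time: 24.38
tcp_pos: [559.8, 183.0, 227.5]
ee_rot: [[0.97, -0.173, 0.171], [-0.243, -0.687, 0.684], [-0.001, -0.705, -0.709]]
ft_force: [-0.4, -0.1, -1.3]
finger_gap: -0.001
gripper_force: 0.4
```

```bash
python3 l.py
```

```text
[559.8 183.  227.5] [[0.97, -0.173, 0.171], [-0.243, -0.687, 0.684], [-0.001, -0.705, -0.709]] [ 0.13  0.18 -0.2  -0.86 -1.05  1.6 ]
tcp rel hinge -118.3 -8.1 158.5 r 197.8 gap -0.001 F [-0.4 -0.1 -1.3] t 24.375
{55: 623, 60: 60}
leaf face angle -122.5 offset of face 1.3 grasp pt above bar axis -12.0
```

{"api": "move_arm", "payload": {"travel": [[0.75, -0.31, -0.31], [1.54, -0.55, -0.56], [2.37, -0.73, -0.73], [3.23, -0.83, -0.83], [4.09, -0.85, -0.86], [4.96, -0.8, -0.81], [5.6, -0.7, -0.7], [5.6, -0.7, -0.7]], "twist": [[0, 0, 0], [0, 0, 0], [0, 0, 0], [0, 0, 0], [0, 0, 0], [0, 0, 0], [0, 0, 0], [0, 0, 0]], "jaw": [1, 1, 1, 1, 1, 1, 1, 1]}}

```text
time: 25.42
tcp_pos: [723.2, 142.2, 254.5]
ee_rot: [[0.97, -0.175, 0.17], [-0.245, -0.687, 0.684], [-0.003, -0.705, -0.709]]
ft_force: [0.3, 0.7, -1.8]
finger_gap: -0.0
gripper_force: 0.0
```

```bash
python3 l.py
```

```text
[723.2 142.2 254.5] [[0.97, -0.175, 0.17], [-0.245, -0.687, 0.684], [-0.003, -0.705, -0.709]] [ 0.04  0.41  0.17 -0.81 -1.2   1.53]
tcp rel hinge 50.2 -6.8 185.5 r 192.2 gap -0.0 F [ 0.3  0.7 -1.8] t 25.425
{115: 22, 120: 61, 125: 345, 130: 72}
leaf face angle 132.1 offset of face 7.7 grasp pt above bar axis 83.6
```

The leaf is now open at 132° (2.3 rad), resting on its stop. Backing off and straightening over the ball.

{"api": "move_arm", "payload": {"travel": [[-0.7, 0, 0], [-1.5, 0.4, 0.4], [-2.3, 0.9, 1.0], [-3.0, 1.5, 1.7], [-3.67, 2.3, 2.63], [-3.67, 2.3, 2.63], [-3.67, 2.3, 2.63]], "twist": [[0, 0, 0], [-1.5, 0, 0], [-3.2, 0, 0], [-4.8, 0, 0], [-6.4, 0, 0], [-7.5, 0, 0], [-7.5, 0, 0]], "jaw": [1, 1, 1, 0.7, 0.3, 0.05, 0.05]}}

```text
time: 26.35
tcp_pos: [617.0, 178.0, 151.2]
ee_rot: [[0.971, -0.24, -0.002], [-0.24, -0.971, -0.002], [-0.001, 0.003, -1.0]]
ft_force: [-0.6, -0.3, 0.5]
finger_gap: 0.843
gripper_force: 0.0
```

```bash
python3 l.py
python3 - <<'E'
from h import *
p,d,ci=grab("wrist"); cv2.imwrite("pics/w4.png",p[:,:,::-1]); P=cloud(ci,d)
c=np.array([618.3,176.3])
m=(np.hypot(*(P[...,:2]-c).transpose(2,0,1))<35)&(P[...,2]>48)&(P[...,2]<75)&(d>0); q=P[m]
A=np.c_[2*q,np.ones(len(q))]; x=np.linalg.lstsq(A,(q**2).sum(1),rcond=None)[0]; print("sphere",len(q),x[:3].round(1),np.sqrt(x[3]+x[:3]@x[:3]).round(1),q[:,2].max())
# tray hole from top
z=np.load("top0.npz"); tp,td=z["p"],z["d"]; ti={k:z[k] for k in("intrinsics","distortion","R","t")}
T=cloud(ti,td); roi=np.zeros(td.shape,bool); roi[178:198,342:362]=1
h=roi&(T[...,2]<12); ys,xs=np.nonzero(h); W=onplane(ti,np.c_[xs,ys],22)
print("hole",len(xs),cv2.minEnclosingCircle(W[:,:2].astype(np.float32)),W.mean(0).round(1))
for cc in((350,150),(350,167)):
    m=(abs(T[...,2]-50)<18)&(np.hypot(np.arange(640)[None]-cc[0],np.arange(400)[:,None]-cc[1])<12); q=T[m]; A=np.c_[2*q,np.ones(len(q))]; x=np.linalg.lstsq(A,(q**2).sum(1),rcond=None)[0]; print("ball",x[:3].round(1),np.sqrt(x[3]+x[:3]@x[:3]).round(1))
E
python3 g.py 0 -60 0 35
```

```text
[617.  178.  151.2] [[0.971, -0.24, -0.002], [-0.24, -0.971, -0.002], [-0.001, 0.003, -1.0]] [ 0.58  0.38 -0.19  0.   -1.01  0.74]
tcp rel hinge -61.7 1.4 82.2 r 102.7 gap 0.843 F [-0.6 -0.3  0.5] t 26.35
{70: 50, 115: 25, 120: 57, 125: 347, 130: 79}
leaf face angle 132.4 offset of face 8.1 grasp pt above bar axis 96.8
sphere 3851 [618.3 177.4  42.7] 24.4 68.79828160769725
hole 75 ((554.2034912109375, -125.68334197998047), 18.033889770507812) [ 553.6 -125.3   22. ]
ball [ 686.8 -119.6   41. ] 25.0
ball [ 623.6 -122.3   39.1] 25.4
travel [0.03 0.01 3.89] twist [-0.01  0.01  0.05]
```

View pics/w4.png

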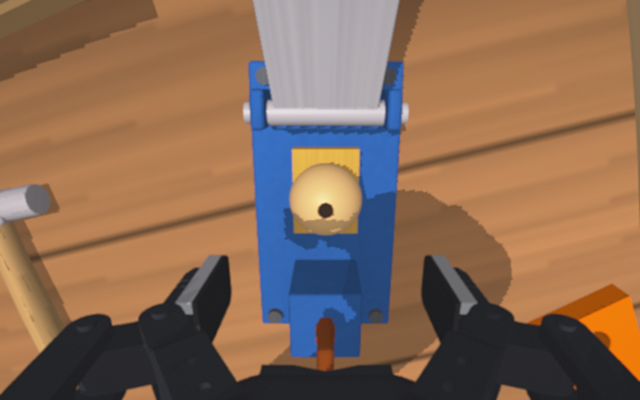

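The view shows the leaf leaning back, with the ball in the brass cup at (325,200). The fitted sphere centre is (618.3,177.4,42.7) with r = 24.4. Descending to grip it.

{"api": "move_arm", "payload": {"travel": [[0.05, 0.01, 1], [0.05, 0.01, 2.2], [0.05, 0.01, 3.2], [0.05, 0.01, 3.87], [0.05, 0.01, 3.87], [0.05, 0.01, 3.87], [0.05, 0.01, 3.87], [0.05, 0.01, 3.87]], "twist": [[0, 0, 0], [0, 0, 0], [0, 0, 0], [0, 0, 0], [0, 0, 0], [0, 0, 0], [0, 0, 0], [0, 0, 0]], "jaw": [0, 0, 0, 0, 0.2, 0.4, 0.6, 0.6]}}

```text
time: 27.45
tcp_pos: [621.0, 176.5, 37.4]
ee_rot: [[0.97, -0.243, 0.003], [-0.243, -0.97, 0.002], [0.002, -0.002, -1.0]]
ft_force: [-0.6, 3.8, 7.9]
finger_gap: 0.557
gripper_force: 61.4
```

```bash
python3 t.py
```

```text
yaw 75.93 tz [0.046 0.042 0.005 0.036] 0.032 q6 [-0.015 -0.018 -0.02  -0.02 ] F [-0.2  3.   7.3] gap 0.56 t 27.6 [620.9 176.5  37.3]
```

{"api": "move_arm", "payload": {"travel": [[0, 0, -0.3], [0, 0, -1], [0, 0, -2], [0, 0, -3], [0, 0, -4], [0, 0, -4.5], [0, 0, -4.5]], "twist": [[0, 0, 0], [0, 0, 0], [0, 0, 0], [0, 0, 0], [0, 0, 0], [0, 0, 0], [0, 0, 0]], "jaw": [0.6, 0.6, 0.6, 0.6, 0.6, 0.6, 0.6]}}

```text
time: 28.48
tcp_pos: [619.6, 175.4, 171.1]
ee_rot: [[0.97, -0.244, -0.0], [-0.244, -0.97, 0.0], [-0.0, -0.0, -1.0]]
ft_force: [-0.8, -0.2, -1.5]
finger_gap: 0.558
gripper_force: 61.7
```

```bash
cat > b.py <<'E'
from h import *
s=monitor.sense(); R=np.array(s["ee_rot"]); t=np.array(s["tcp_pos"])
p,d,ci=grab("scene"); P=cloud(ci,d); hsv=cv2.cvtColor(p,cv2.COLOR_RGB2HSV)
m=(np.linalg.norm(P-t,axis=-1)<45)&(hsv[...,0]>8)&(hsv[...,0]<25)&(hsv[...,1]>70)&(hsv[...,2]>70)&(d>0)&(P[...,2]>30); q=P[m]
A=np.c_[2*q,np.ones(len(q))]; x=np.linalg.lstsq(A,(q**2).sum(1),rcond=None)[0]
print("ball px",len(q),x[:3].round(1),"r",np.sqrt(x[3]+x[:3]@x[:3]).round(1),"tcp",t.round(1),"rel tool",(R.T@(x[:3]-t)).round(1),"gap",round(s["finger_gap"],3),"t",s["time"])
E
python3 b.py
```

```text
ball px 127 [608.8 175.5 174.1] r 29.3 tcp [619.6 175.4 171.1] rel tool [-10.6   2.5  -3. ] gap 0.558 t 28.475
```

{"api": "move_arm", "payload": {"travel": [[0.03, 0.8, 0], [0.1, 2.4, 0], [0.17, 4.2, 0], [0.24, 6, 0], [0.3, 7.7, 0], [0.36, 9.2, 0], [0.41, 10.26, 0], [0.41, 10.26, 0]], "twist": [[0, 0, 0], [0, 0, 0], [0, 0, 0], [0, 0, 0], [0, 0, 0], [0, 0, 0], [0, 0, 0], [0, 0, 0]], "jaw": [0.6, 0.6, 0.6, 0.6, 0.6, 0.6, 0.6, 0.6]}}

```text
time: 29.52
tcp_pos: [554.3, -128.7, 169.1]
ee_rot: [[0.969, -0.247, -0.004], [-0.247, -0.969, -0.001], [-0.004, 0.002, -1.0]]
ft_force: [0.5, 0.1, 0.1]
finger_gap: 0.556
gripper_force: 61.8
```

Run:
```python
from h import *
s=monitor.sense(); t=np.array(s["tcp_pos"]); R=np.array(s["ee_rot"]); print(t.round(1),s["finger_gap"],s["time"])
p,d,ci=grab("wrist"); cv2.imwrite("pics/w5.png",p[:,:,::-1]); P=cloud(ci,d)
q=P[(np.linalg.norm(P-t,axis=-1)<40)&(d>0)]
hsv=cv2.cvtColor(p,cv2.COLOR_RGB2HSV)
m=(np.linalg.norm(P-t-[0,0,5],axis=-1)<32)&(hsv[...,1]>60)&(d>0); q=P[m]
A=np.c_[2*q,np.ones(len(q))]; x=np.linalg.lstsq(A,(q**2).sum(1),rcond=None)[0]; print("held ball",len(q),x[:3].round(1),np.sqrt(x[3]+x[:3]@x[:3]).round(1),"rel",(x[:3]-t).round(1))
T=P; 
for c in((623.6,-122.3),(693.6,-119)):
    m=(np.hypot(T[...,0]-c[0],T[...,1]-c[1])<30)&(T[...,2]>40)&(T[...,2]<70); q=T[m]
    if len(q)>50: A=np.c_[2*q,np.ones(len(q))]; x=np.linalg.lstsq(A,(q**2).sum(1),rcond=None)[0]; print("ball",len(q),x[:3].round(1),np.sqrt(x[3]+x[:3]@x[:3]).round(1))
```

```text
[ 554.3 -128.7  169.1] 0.5560414856026128 29.525
held ball 13536 [ 551.5 -128.1  173.1] 25.1 rel [-2.8  0.5  4. ]
ball 4017 [ 622.7 -121.5   38.8] 24.2
ball 2222 [ 692.1 -118.6   38.7] 24.2
```

View pics/w5.png

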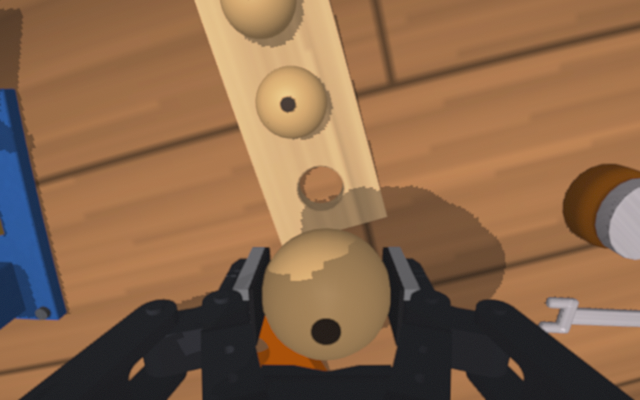

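The view shows the ball held with its centre at about (326,293), the empty hole at (321,187), and the finished balls at (291,102) and (260,5). The hole comes out at (553.3,-124.8). Correcting and lowering.

{"api": "move_arm", "payload": {"travel": [[0.03, -0.13, 0.8], [0.03, -0.13, 1.8], [0.03, -0.13, 2.8], [0.03, -0.13, 3.6], [0.03, -0.13, 4.1], [0.03, -0.13, 4.3], [0.03, -0.13, 4.3]], "twist": [[0, 0, 0], [0, 0, 0], [0, 0, 0], [0, 0, 0], [0, 0, 0], [0, 0, 0], [0, 0, 0]], "jaw": [0.6, 0.6, 0.6, 0.6, 0.6, 0.6, 0.6]}}

```text
time: 30.45
tcp_pos: [558.1, -122.5, 41.5]
ee_rot: [[0.97, -0.244, -0.001], [-0.244, -0.97, -0.001], [-0.001, 0.001, -1.0]]
ft_force: [0.2, 0.1, 0.3]
finger_gap: 0.561
gripper_force: 61.8
```

```bash
python3 t.py
```

```text
yaw 75.88 tz [0.019 0.003 0.018 0.041] 0.02 q6 [-0.001 -0.001 -0.    -0.   ] F [-0.  -0.  -0.3] gap 0.558 t 30.6 [ 558.6 -122.6   42.3]
```

{"api": "move_arm", "payload": {"travel": [[-0.06, 0.11, 0], [-0.06, 0.11, 0.1], [-0.06, 0.11, 0.2], [-0.06, 0.11, 0.22]], "twist": [[0, 0, 0], [0, 0, 0], [0, 0, 0], [0, 0, 0]], "jaw": [0.6, 0.6, 0.6, 0.6]}}

```text
time: 31.1
tcp_pos: [555.3, -125.4, 34.6]
ee_rot: [[0.97, -0.244, -0.002], [-0.244, -0.97, -0.001], [-0.002, 0.001, -1.0]]
ft_force: [-0.3, -0.8, 0.8]
finger_gap: 0.556
gripper_force: 61.8
```

```bash
python3 t.py
```

```text
yaw 75.88 tz [-0.045  0.049  0.034 -0.036] 0.001 q6 [0.003 0.003 0.002 0.001] F [ 0.2 -0.2 -0.1] gap 0.557 t 31.25 [ 555.4 -125.3   34.7]
```

Seated at about the right height with no force. Releasing, then rising.

{"api": "move_arm", "payload": {"travel": [[0, 0, 0], [0, 0, 0], [0, 0, 0], [0, 0, 0], [0, 0, -0.7], [0, 0, -2], [0, 0, -4], [0, 0, -4.5]], "twist": [[0, 0, 0], [0, 0, 0], [0, 0, 0], [0, 0, 0], [0, 0, 0], [0, 0, 0], [0, 0, 0], [0, 0, 0]], "jaw": [0.4, 0.3, 0.15, 0, 0, 0, 0, 0]}}

```text
time: 32.25
tcp_pos: [557.7, -125.4, 174.2]
ee_rot: [[0.97, -0.244, 0.005], [-0.244, -0.97, -0.001], [0.005, -0.001, -1.0]]
ft_force: [-0.1, -0.6, -0.8]
finger_gap: 1.001
gripper_force: 0.0
```

```bash
python3 - <<'E'
from h import *
s=monitor.sense(); print(np.round(s["tcp_pos"],1),s["finger_gap"],s["time"])
p,d,ci=grab("wrist"); T=cloud(ci,d)
for c in((553.3,-124.8),(623,-122),(692.6,-119)):
    m=(np.hypot(T[...,0]-c[0],T[...,1]-c[1])<26)&(T[...,2]>40)&(T[...,2]<75); q=T[m]
    if len(q)>50: A=np.c_[2*q,np.ones(len(q))]; x=np.linalg.lstsq(A,(q**2).sum(1),rcond=None)[0]; print("ball",len(q),x[:3].round(1),np.sqrt(x[3]+x[:3]@x[:3]).round(1))
p,d,ci=grab("scene"); cv2.imwrite("pics/end.png",p[:,:,::-1])
E
python3 l.py | tail -2
```

```text
[ 557.7 -125.4  174.2] 1.000877879631285 32.25
ball 3247 [ 552.7 -124.    38.7] 24.5
ball 3798 [ 622.6 -121.5   38.7] 24.2
ball 2686 [ 692.3 -118.7   38.6] 24.4
{115: 22, 120: 60, 125: 345, 130: 72}
leaf face angle 132.1 offset of face 7.6 grasp pt above bar axis 98.4
```

View pics/end.png

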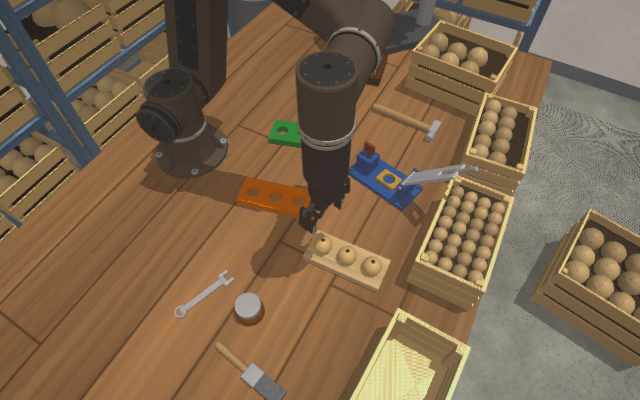

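The final view shows three balls in the plywood tray at (322,245), (346,256) and (371,266), with the new one seated at the right height (38.7 mm). The leaf stays open at (440,175), and everything else in view is undisturbed.

```bash
python3 -c "
from bench import bot
print(bot.job_done())"
```

```text
the job is handed in; nothing more can be done
None
```

The job is handed in at about 32 s: the screw is free and in line, the leaf stays open on its stop, and the ball sits in the empty plywood-tray hole, but the leaf slipped from the grip and fell shut once before I got it open, and I was never sure each screw stroke reached its bind.

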